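Ease the sagging bolt of an evidence cage and hold its gate ajar

ROBOT

A 6-joint arm with a two-finger parallel gripper is mounted at the origin on the work surface. World frame = base frame: x ahead of the robot, y to its left, z up, the work surface at z = 0. Lengths are in m, angles in rad, forces in N, time in s.
With the tool pointing down it reaches from about 0.425 to 0.95 m from the base axis. Payload 3.5 kg.
Tool frame: the origin (TCP) lies at the very end of the fingers, on their centre line; the grasp point (between the pads) lies 19 mm behind it; z points along the fingers, y is the line along which they close (so a half turn about z gives the same grasp; the last joint's range is limited). The gripper opens to 85 mm and grips with 20 to 120 N. Pads are 22 mm wide; open, the fingers measure 114 mm over their backs; the gripper's body (76 mm by 85 mm) begins 54 mm behind the grasp point. The pads swing forward as they close: fully open they stand 13 mm farther back than shut.
Start: joints at [-1.26, 0.286, 1.577, -0, 1.279, -0.15], TCP at [0.3, -0.605, 0.231] pointing down, gripper open.
Joint ranges: [-2.77, 2.77], [-0.9, 2.22], [0.21, 2.48], [-1.53, 4.67], [0.24, 2.81], [-2.84, 2.84]. Speed limits (rad/s): [2.79, 2.79, 3.14, 3.14, 3.14, 3.14].

INTERFACE

Orientations are given as a unit quaternion [x, y, z, w].
In Python, from plant import get_state, read_camera, sign_off, recognise gives the robot as it stands.
- The arm moves only by the tool arm_command, never from a script. Its argument "steps" is a list of rows, each an object with "translation": the shift along the tool's x, y, z scaled (see below), a list of three; "twist": the turn, a rotation vector about the tool's x, y, z scaled (see below), a list of three; "fingers": the opening, from -1 (shut) to 1 (fully open). In form: [{"translation": [x, y, z], "twist": [rx, ry, rz], "fingers": fingers}, ...]. A call has 1 to 5 rows; each row is the pose to reach, as a shift and turn from the pose commanded when the call began, along the tool's axes at that moment; what a row does not reach only later rows make up. The controller multiplies each number of a shift by 75 cm and each number of a turn by 60 degrees. A row lasts 1/8 s, in which the tool goes at most 62.5 mm and 10.7 degrees, less where a joint would pass 70% of its speed; a pose out of reach is approached as far as the arm can. A call with a number of a shift or a turn outside -1 to 1 is refused whole. A call with a gripper value outside its range is refused whole. The fingers move at their own pace and stop on an object; "grip_force" is the grip in N (left out, the last holds). Time passes only in rows, so rows that repeat a pose let the fingers close. It gives the time, the measured TCP pose, the force, the opening and the grip force at its end, in the units of the state.
- get_state(): the state, without advancing time (a new reading comes with each control period).
- read_camera(name): name is "side" or "top"; returns a dict with "pixels" (384x512x3 uint8, red, green, blue), "K" (3x3 intrinsics, pixels), "R" (3x3) and "t" (3): a world point X has camera coordinates R X + t. Camera axes: x right, y down, z forward; pixel columns grow to the right and rows downward; lengths in m; the calibration is good to about 2 mm. A picture is of the moment at which its call begins. There is no depth.
- sign_off(): hands the job in; it is judged then, once.
Trained networks look in a picture, given as the dict that the camera call returned (one of the last four; its "shot" number tells which), for a name from the list of things; names that differ only in an ending like _2 or _b are one class to them, and where a whole thing is asked for, a point or a joint stands for the part that bears it (a point fixed in the world has none). Each returns a list of dicts, best first, with "conf" (0 to 1); they miss things now and then, are a little off and sometimes report something else, mostly with a low value. They report only what shows in the picture. A call takes as long as a camera call.
- recognise(picture, query): "point" ([row, column] in pixels, amid what is visible of it).
The state is a dict: "time": time; "qpos": joint angles; "dq": joint speeds; "joint_efforts": joint torques, N m; "eef_pos": TCP position; "tcp_rot": TCP orientation; "contact_force": force on the tool from outside, world axes, zero at the start; "wrist_torque": the same for the moment, N m; "opening": opening from 0.0 (shut) to 1.0 (fully open); "finger_force": force on a finger pad.
Only numpy, scipy, OpenCV 4.12 (cv2) and the standard library are available. Lean on these libraries where they do the work, as an engineer would, in place of code of your own. Each camera call takes 0.05 s, during which the arm holds its last target. There are 200 camera calls.

TASK

The bolt on the evidence cage's blue gate sags behind the bent lip of its yellow keeper: lift it by the red knob, draw it over the lip and clear of the keeper without forcing it, then pull the sprung gate ajar, about a hand's width (10 cm) at its free edge. Finish while still holding the gate open there by the knob or the gate itself, bolt still drawn; nothing is let go at the end, and the packet, tape roll and vial standing around the cage are left where they are.

Things in the scene. Friction and masses are not known exactly. Their poses are not given: they have to be found in the camera images.
- cage: Grey steel cage fixed to the table, 280 x 400 mm, 150 mm high, with sealed blue packets behind its bars. Origin under its centre; z up, its -x side (towards the robot) is closed by the gate. The gate's plane is at x = -120 mm; the posts' and the gate's tops are at z = 150 mm.
- gate_leaf: Blue barred gate, 300 mm wide, 20 mm thick, top rail 150 mm above the table; it carries the bolt. Origin on the hinge axis at the gate's foot, at cage (-120, +150, 12) mm; shut, its axes are the cage's and it reaches from the hinge 300 mm along its own -y. Two dark steel straps, 57 mm tall, 24 x 8 mm, stand on the top rail 85 and 255 mm from the hinge and guide the bolt.
- gate_hinge (a point): Point on the gate's vertical hinge axis, at the gate's foot (12 mm above the table).
- gate_swing (a joint): Gate's swing, rad: 0 shut, grows as the free edge comes out towards the robot (cage -x; clockwise seen from above), up to 1.2. A spring shuts it: about 0.5 N m when shut, 1.0 N m at 0.33 rad; it closes when let go. While the bolt's nose is in the keeper it opens only about 3 mm.
- bolt: Steel bolt, 12 mm square, 265 mm long, on the gate's top rail along the gate's y, about 0.28 kg. Origin on the rail's top (z = 150 mm, when sagging) below the knob. The nose at its gate -y end is 12 mm long and hangs 14 mm below the bar. Upright red knob 24 mm across, from 40 to 85 mm above the origin, on a 12 mm neck.
- knob (a point): Grip point on the axis of the upright red knob, 66 mm above the bolt's origin, 19 mm below the knob's top; with the bolt home it is 200 mm from the hinge. Fingers closing level on the knob here stay above straps and rail.
- nose (a point): Centre of the underside of the bolt's nose, at the bolt end; it rests 2 mm above the keeper's foot and 11 mm below the lip's top when sagging.
- bolt_draw (a joint): How far the bolt is drawn along the gate's +y, towards the hinge, m: 0 home in the keeper, stop at 0.055. It starts at 0 to 0.003 and meets the lip at about 0.005 unless lifted. The nose is past the lip and the keeper's wall at 0.026. Friction about 1.5 N; stays where it is left.
- bolt_lift (a joint): How far the bolt is lifted in its slots, m: 0 sagging, stop at 0.022. It must be at 0.011 or more (better 0.015) for the nose to pass over the lip; it falls back by its own weight.
- keeper: Yellow bent keeper fixed on the post beside the gate's free edge. Origin on the post's top at cage (-120, -174, 150) mm, axes as the cage's. A wall 38 mm tall, 4 mm thick, 32 mm long stands on the robot's side of the nose (11 mm to -x); a lip 20 mm wide, 3 mm thick, 13 mm high crosses the bolt's way on the gate's side (14 mm to +y), bent 0.2 rad towards the nose.
- lip_top (a point): Middle of the lip's upper edge, 13 mm above the post's top.
- exhibit: Loose bystander: sealed blue-topped packet 150 x 100 x 45 mm, 0.8 kg, on the table just off the cage's -y side. Origin under its centre.
- tape_roll: Loose bystander: yellow tape roll lying flat, 90 mm across, 48 mm tall, beside the cage's +y side. Origin under its centre.
- vial: Loose bystander: small glass vial standing in front of the gate's hinge side, 28 mm across, 60 mm tall. Origin under its centre.

How it is judged:
On the way, in this order (a step that is already met when the one before it is completed fails the run):
1. the bolt is lifted in its slots by at least 9 mm while its nose is still behind the lip (drawn less than 15 mm) (value of joint bolt_lift above 0.009 m and value of joint bolt_draw below 0.015 m), for 0.02 s.
2. the bolt is drawn over the lip, at least 30 mm, clear of the keeper (value of joint bolt_draw above 0.03 m), for 0.1 s.
At the end, for the whole second after the job is handed in: The program has ended with the fingers still on the gate or its bolt (more than 1 N), holding the gate still between 0.17 and 0.5 rad (5 to 15 cm at the free edge), the bolt drawn at least 30 mm, no bystander propping the gate, and packet, tape roll and vial within 20 mm of where they stood (value of joint gate_swing between 0.17 and 0.5 rad and velocity of joint gate_swing between -0.05 and 0.05 rad/s and value of joint bolt_draw above 0.03 m and contact force between the fingers and gate_leaf above 1 N and distance of each of exhibit, tape_roll, vial from where it was at the start of the episode below 0.02 m and contact force between gate_leaf and exhibit below 0.2 N and contact force between gate_leaf and tape_roll below 0.2 N and contact force between gate_leaf and vial below 0.2 N); the arm keeps its last pose, push and grip.
It fails at once if the bolt is forced against its keeper (over 30 N) (contact force between bolt and keeper above 30 N).
It fails at once if a bystander is moved by more than 20 mm or tipped (distance of any of exhibit, tape_roll, vial from where it was at the start of the episode above 0.02 m or angle between vial's own z axis and vertical above 0.4 rad).
It also fails if it takes over 35 s, if anything falls off the work surface, if the arm or the gripper's body presses on something with over 40 N, if the wrist force passes 120 N, or if a joint passes its speed limit or range.

## Working session

There is one attempt and no reset: what is moved stays moved. The work goes in short steps, Python scripts to look and compute and a tool call to move; the robot and the scene stay as the last step left them, time stands still between calls to the robot, and variables do not carry over. Pictures are saved under pics/ and viewed, at most 10 in all, crops included, and the job is handed in when it is done.

Besides the shell and the picture viewer there is one more tool, called after "Emit:" in YAML: its name, and indented under it one key for each argument. arm_command: Moves the arm, as the interface text tells. Shifts and turns lie within -1 to 1; 1 stands for 75 cm of shift or 60 degrees of turn. Its arguments: {"type":"object","properties":{"steps":{"type":"array"},"grip_force":{"type":"number"}},"required":["steps"]}

```bash
mkdir -p pics
cat > h.py <<'E'
import numpy as np, cv2, json
from plant import *
def tri(obs):
    A=[];b=[]
    for c,(r,k) in obs:
        P=np.array(c["K"])@np.c_[np.array(c["R"]),np.array(c["t"])]
        for row in (k*P[2]-P[0], r*P[2]-P[1]): A.append(row[:3]);b.append(-row[3])
    return np.linalg.lstsq(np.array(A),np.array(b),rcond=None)[0]
def onz(c,p,z):
    K,R,t=[np.array(c[k]) for k in "KRt"]
    d=R.T@np.linalg.solve(K,[p[1],p[0],1]); o=-R.T@t
    return o+d*(z-o[2])/d[2]
def save(c,n): cv2.imwrite(f"pics/{n}.png",np.ascontiguousarray(c["pixels"][:,:,::-1]))
E
python3 - <<'E'
from h import *
s=get_state(); print(s["time"],s["eef_pos"],s["tcp_rot"],s["opening"])
C={n:read_camera(n) for n in("top","side")}
for n in C: save(C[n],n+"0"); print(n, -np.array(C[n]["R"]).T@C[n]["t"])
for q in["knob","gate_hinge","keeper","lip_top","nose","vial","tape_roll","exhibit","cage","gate_leaf","bolt"]:
    r={n:recognise(C[n],q)[:2] for n in C}
    print(q,{n:[(np.round(d["point"],1).tolist(),round(d["conf"],2)) for d in r[n]] for n in r})
    if all(r.values()): print("   ",tri([(C[n],r[n][0]["point"]) for n in C]).round(4))
a=cv2.imread("pics/top0.png");b=cv2.imread("pics/side0.png")
E
```

```text
0.0 [ 0.2999694  -0.60393775  0.22989218] [ 9.73576715e-01  2.28356934e-01 -1.04753866e-04 -1.21669055e-03] 1.000123983695809
top [ 0.3974974  -0.00827393  1.6000293 ]
side [0.97666974 0.02483246 1.21104107]
knob {'top': [([195.0, 246.7], 0.83)], 'side': [([182.6, 258.1], 0.84)]}
    [0.5574 0.0216 0.1846]
gate_hinge {'top': [([202.1, 235.4], 0.81)], 'side': [([188.9, 266.0], 0.55)]}
    [0.5424 0.0535 0.1054]
keeper {'top': [], 'side': [([191.1, 210.4], 0.6)]}
lip_top {'top': [([187.1, 287.7], 0.37)], 'side': [([153.0, 306.6], 0.54)]}
    [0.5707 0.0031 0.478 ]
nose {'top': [([193.3, 245.7], 0.93)], 'side': [([182.8, 255.1], 0.6), ([191.1, 270.4], 0.53)]}
    [0.5619 0.0198 0.1943]
vial {'top': [([246.0, 205.7], 0.51), ([197.0, 245.7], 0.3)], 'side': [([189.0, 208.7], 0.46), ([153.7, 304.3], 0.4)]}
    [0.4715 0.0306 0.162 ]
tape_roll {'top': [([226.7, 145.9], 0.59)], 'side': [([177.1, 363.9], 0.9), ([183.6, 257.1], 0.33)]}
    [0.4551 0.3581 0.0421]
exhibit {'top': [([206.0, 341.9], 0.9), ([165.5, 228.9], 0.2)], 'side': [([193.5, 155.0], 0.85)]}
    [ 0.5483 -0.3042  0.0101]
cage {'top': [([165.2, 226.0], 0.96)], 'side': [([231.6, 279.5], 0.66)]}
    [0.6657 0.0942 0.0911]
gate_leaf {'top': [([202.1, 236.0], 0.95)], 'side': [([188.9, 270.2], 0.9), ([183.8, 261.1], 0.52)]}
    [0.5421 0.0578 0.1047]
bolt {'top': [([196.3, 248.0], 0.61)], 'side': [([182.6, 258.6], 0.89)]}
    [0.5542 0.0199 0.1766]
```

Run:
```python
import cv2
for n,(r0,r1,c0,c1) in {"top":(120,290,110,400),"side":(110,270,120,400)}.items():
    im=cv2.imread(f"pics/{n}0.png")[r0:r1,c0:c1]
    s=2.7; im=cv2.resize(im,None,fx=s,fy=s,interpolation=cv2.INTER_CUBIC)
    cv2.imwrite(f"pics/{n}0c.png",im)
```

```text
(no output)
```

View pics/top0c.png

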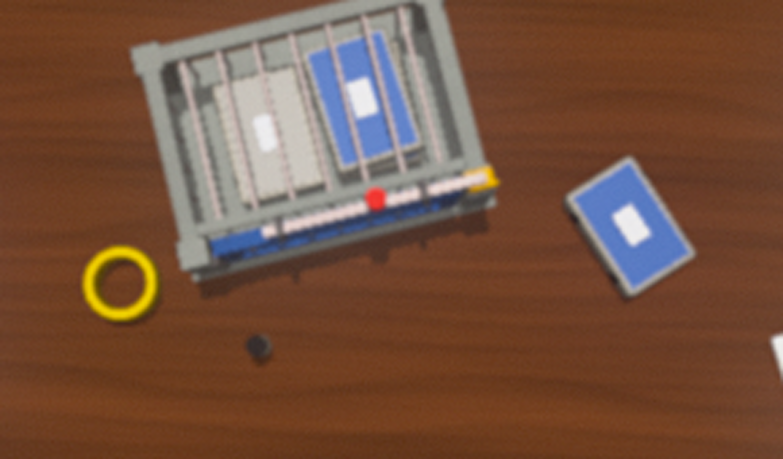

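View pics/side0c.png

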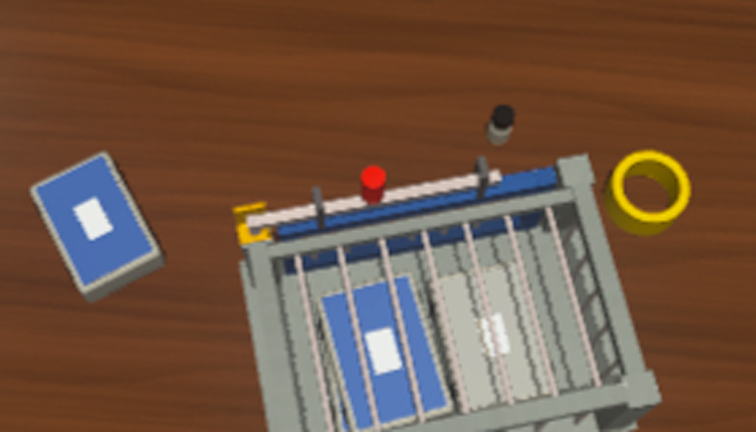

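The top crop shows the red knob at full-image (row 193, col 249), the bolt running slightly rotated to the yellow keeper at (187, 289), and the vial at (248, 205). In the side crop the knob is at (178, 258) and the keeper at (192, 213). Next I refine the knob position and the yaw.

```bash
cat >> h.py <<'E'
from scipy.optimize import least_squares
def proj(c,X):
    q=(np.array(c["K"])@(np.array(c["R"])@np.atleast_2d(X).T+np.array(c["t"])[:,None])); return (q[:2]/q[2]).T
def red(c):
    p=c["pixels"].astype(int); m=((p[:,:,0]>130)&(p[:,:,1]<70)&(p[:,:,2]<70)).astype(np.uint8)
    n,l,st,ce=cv2.connectedComponentsWithStats(m); i=1+np.argmax(st[1:,4]); return ce[i],st[i]
def hullc(c,X):
    a=np.linspace(0,2*np.pi,40); 
    P=np.concatenate([X+np.c_[.012*np.cos(a),.012*np.sin(a),0*a+z] for z in(-.026,.019)])
    h=cv2.convexHull((proj(c,P)*1).astype(np.float32)); M=cv2.moments(h); return np.array([M["m10"],M["m01"]])/M["m00"]
def knob(cs):
    ob=[red(c)[0] for c in cs]
    f=lambda X:np.concatenate([hullc(c,X)-o for c,o in zip(cs,ob)])
    r=least_squares(f,[.556,.02,.216],x_scale=.01,diff_step=1e-3); return r.x,r.fun
E
python3 - <<'E'
from h import *
C={n:read_camera(n) for n in("top","side")}
print([red(c) for c in C.values()]); print(knob(list(C.values())))
for n,c in C.items():
    p=c["pixels"].astype(int); k,_=red(c)
    m=(p.min(2)>170)
    R,Cc=np.nonzero(m)
    # line: points near the bolt
    sel=(abs(Cc-k[0])<55)&(abs(R-k[1]-(4 if n=="top" else 6))<18)
    R,Cc=R[sel],Cc[sel]
    for _ in range(8):
        a=np.polyfit(Cc,R,1); g=abs(np.polyval(a,Cc)-R)<2.5; R,Cc=R[g],Cc[g]
    e=[onz(c,(np.polyval(a,x),x),.160) for x in (Cc.min(),Cc.max())]
    d=e[1]-e[0]; print(n,len(R),Cc.min(),Cc.max(),a,np.round(e,4),np.linalg.norm(d),np.degrees(np.arctan2(d[1],d[0])))
v=recognise(C["top"],"vial");print(v, onz(C["top"],v[0]["point"],.05))
s=get_state();print(s["time"])
E
```

```text
[(array([248.82857143, 193.74285714]), array([246, 191,   6,   7,  35], dtype=int32)), (array([257.80555556, 175.05555556]), array([253, 171,  10,   9,  72], dtype=int32))]
(array([0.55569416, 0.01617431, 0.23457769]), array([ 0.58673363, -0.01200082,  0.51738484,  0.01104366]))
top 121 199 279 [3.28563601e-02 1.81499307e+02] [[ 0.578   0.1772  0.16  ]
 [ 0.5764 -0.0754  0.16  ]] 0.2526589026715057 -90.35321712738971
side 207 212 304 [-1.74900201e-01  2.28664912e+02] [[ 0.5845 -0.1097  0.16  ]
 [ 0.516   0.1447  0.16  ]] 0.26349189763692993 105.06329270342243
[{'point': [248.0, 205.6], 'conf': 0.5}] [0.39015084 0.16085028 0.05      ]
1.35
```

```bash
sed -i 's/m=((p\[:,:,0\]>130).*$/m=((p[:,:,0]>90)\&(p[:,:,0]>2.6*p[:,:,1:].max(2))).astype(np.uint8)/' h.py
python3 - <<'E'
from h import *
C={n:read_camera(n) for n in("top","side")}
print([red(c) for c in C.values()]); print(knob(list(C.values())))
ks=[onz(c,red(c)[0][::-1],.2125) for c in C.values()];print(ks)
c=C["top"];p=c["pixels"].astype(int)
m=(p.min(2)>150)
R,Cc=np.nonzero(m)
w=np.polyfit([207,291.5],[206,186],1)
g=abs(np.polyval(w,Cc)-R)<4; g&=(Cc>203)&(Cc<295); R,Cc=R[g],Cc[g]
for _ in range(5):
    a=np.polyfit(Cc,R,1); g=abs(np.polyval(a,Cc)-R)<3; R,Cc=R[g],Cc[g]
e=[onz(c,(np.polyval(a,x),x),.160) for x in (Cc.min(),Cc.max())]
d=e[1]-e[0]; print(len(R),a,np.round(e,4),np.linalg.norm(d),np.degrees(np.arctan2(d[1],d[0])))
E
```

```text
[(array([248.76923077, 193.46153846]), array([246, 190,   6,   8,  39], dtype=int32)), (array([257.64150943, 177.31132075]), array([253, 171,  10,  14, 106], dtype=int32))]
(array([0.55775961, 0.01630094, 0.224198  ]), array([ 0.67403648, -0.01375305,  0.59459869,  0.0127489 ]))
[array([0.5589014, 0.0185366, 0.2125   ]), array([0.55389737, 0.01463186, 0.2125    ])]
315 [-2.48447293e-01  2.56582966e+02] [[ 0.5245  0.1498  0.16  ]
 [ 0.596  -0.1065  0.16  ]] 0.26612056343247326 -74.40591645801516
```

```bash
cat >> h.py <<'E'
from scipy.spatial.transform import Rotation as Ro
def plan(p0,R0,p,yaw,n=None):
    c,s=np.cos(yaw),np.sin(yaw); R1=np.array([[c,s,0],[s,-c,0],[0,0,-1.]])
    return (R0.T@(np.array(p)-p0)/.75).round(4).tolist(), (Ro.from_matrix(R0.T@R1).as_rotvec()/(np.pi/3)).round(4).tolist()
def cur():
    s=get_state(); return np.array(s["eef_pos"]),Ro.from_quat(s["tcp_rot"]).as_matrix(),s
def goto(p,yawdeg):
    p0,R0,s=cur(); print(plan(p0,R0,p,np.radians(yawdeg)), p0.round(4), np.degrees(np.arctan2(R0[1,0],R0[0,0])).round(2), s["contact_force"], s["opening"])
E
python3 - <<'E'
from h import *
goto([.42,-.31,.33],70)
E
```

```text
([0.3178, -0.2808, -0.1316], [-0.0, 0.0, -0.7267]) [ 0.3002 -0.6046  0.2313] 26.4 [-0.21414412 -0.12394856  0.7221078 ] 0.9966866909653833
```

Emit:
arm_command:
  steps:
    - {"translation": [0.0,0.0,-0.08],"twist": [0,0,-0.15],"fingers": 1}
    - {"translation": [0.318,-0.281,-0.132],"twist": [0,0,-0.727],"fingers": 1}
    - {"translation": [0.318,-0.281,-0.132],"twist": [0,0,-0.727],"fingers": 1}
    - {"translation": [0.318,-0.281,-0.132],"twist": [0,0,-0.727],"fingers": 1}
    - {"translation": [0.318,-0.281,-0.132],"twist": [0,0,-0.727],"fingers": 1}
  grip_force: 70

```text
time: 2.08
eef_pos: [0.3941, -0.3729, 0.3222]
tcp_rot: [0.819, 0.574, 0.0, 0.0]
contact_force: [0.6, 0.5, 0.5]
opening: 0.999
finger_force: 0.0
```

```bash
python3 -c "
from h import *
goto([.5565,.0165,.30],105.3)"
```

```text
([0.5619, 0.0271, 0.0295], [0.0006, 0.0004, -0.5863]) [ 0.3941 -0.3729  0.3222] 70.12 [0.62363576 0.54712226 0.50038298] 0.9993941143687154
```

Emit:
arm_command:
  steps:
    - {"translation": [0.562,0.027,0.03],"twist": [0,0,-0.586],"fingers": 1}
    - {"translation": [0.562,0.027,0.03],"twist": [0,0,-0.586],"fingers": 1}
    - {"translation": [0.562,0.027,0.03],"twist": [0,0,-0.586],"fingers": 1}
    - {"translation": [0.562,0.027,0.03],"twist": [0,0,-0.586],"fingers": 1}
    - {"translation": [0.562,0.027,0.03],"twist": [0,0,-0.586],"fingers": 1}

```text
time: 2.7
eef_pos: [0.5147, -0.0849, 0.3054]
tcp_rot: [0.607, 0.794, 0.0, 0.001]
contact_force: [-0.0, -0.5, 0.7]
opening: 1.0
finger_force: 0.0
```

```bash
python3 -c "
from h import *
goto([.5565,.0165,.27],105.3)"
```

```text
([0.1159, 0.0892, 0.0472], [0.001, 0.0008, -0.0018]) [ 0.5147 -0.0849  0.3054] 105.19 [-0.04222358 -0.4831587   0.67984593] 0.9999397463637656
```

Emit:
arm_command:
  steps:
    - {"translation": [0.116,0.089,0.047],"twist": [0,0,0],"fingers": 1}
    - {"translation": [0.116,0.089,0.047],"twist": [0,0,0],"fingers": 1}
    - {"translation": [0.116,0.089,0.047],"twist": [0,0,0],"fingers": 1}
    - {"translation": [0.116,0.089,0.047],"twist": [0,0,0],"fingers": 1}

```text
time: 3.2
eef_pos: [0.5559, 0.0144, 0.2701]
tcp_rot: [0.607, 0.794, -0.0, 0.0]
contact_force: [-0.4, -0.3, 0.6]
opening: 1.002
finger_force: 0.0
```

```bash
python3 -c "
from h import *
goto([.5565,.0165,.198],105.3)
c=read_camera('side');save(c,'s1')
im=cv2.imread('pics/s1.png')[90:250,170:370];cv2.imwrite('pics/s1c.png',cv2.resize(im,None,fx=3,fy=3,interpolation=2))"
```

```text
([0.0025, 0.0015, 0.0961], [-0.0, 0.0005, -0.0015]) [0.5559 0.0144 0.2701] 105.21 [-0.38107473 -0.30767148  0.61966564] 1.0021641360119777
```

View pics/s1c.png

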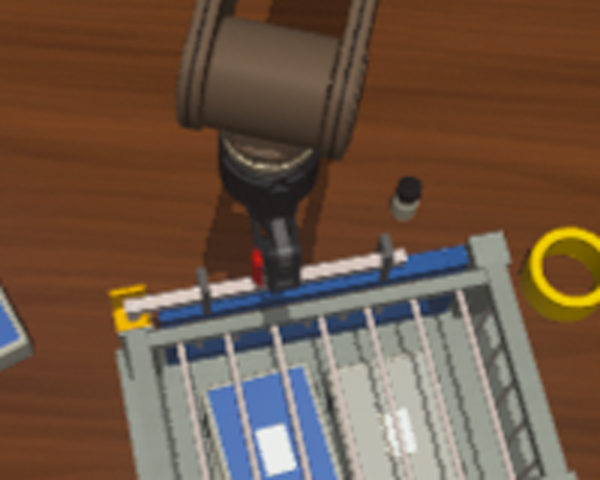

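The knob is visible to the left of the near finger: knob at crop (267, 258), finger at (250, 285). I'll check whether that offset is expected.

```bash
python3 -c "
from h import *
c=read_camera('side')
p,R,s=cur(); g=R[:,1]
for z in (0,.03): print((3*(proj(c,p+g*.045+[0,0,z])-[170,90])))
print('knob',3*(proj(c,[.5565,.0165,.2125])-[170,90]), 3*(red(c)[0]-[170,90]))
print(recognise(c,'lip_top')[:1])
"
```

```text
[[273.10860722 285.73006173]]
[[274.10592753 272.03032751]]
knob [[264.80661041 264.75725829]] [255.   264.75]
[{'point': [187.7, 211.7], 'conf': 0.43}]
```

```bash
python3 -c "
from h import *
c=read_camera('side')
p,R,s=cur(); g=R[:,1];t=R[:,0]
im=np.ascontiguousarray(c['pixels'][:,:,::-1])[140:200,225:295];im=cv2.resize(im,None,fx=9,fy=9,interpolation=2)
def d(X,col):
    q=(proj(c,X)-[225,140]+.5)*9
    cv2.polylines(im,[q.astype(np.int32)],True,col,1)
for o in (.0425,.057): d(np.array([p+g*o+t*a+[0,0,z] for a,z in((-.011,.0),(.011,.0),(.011,.035),(-.011,.035))]),(0,255,0) if o<.05 else (0,255,255))
a=np.linspace(0,6.28,30)
for z in(.19,.235): d(np.c_[.5565+.012*np.cos(a),.0165+.012*np.sin(a),0*a+z],(255,255,0))
cv2.imwrite('pics/s2.png',im)
"
```

```text
(no output)
```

View pics/s2.png

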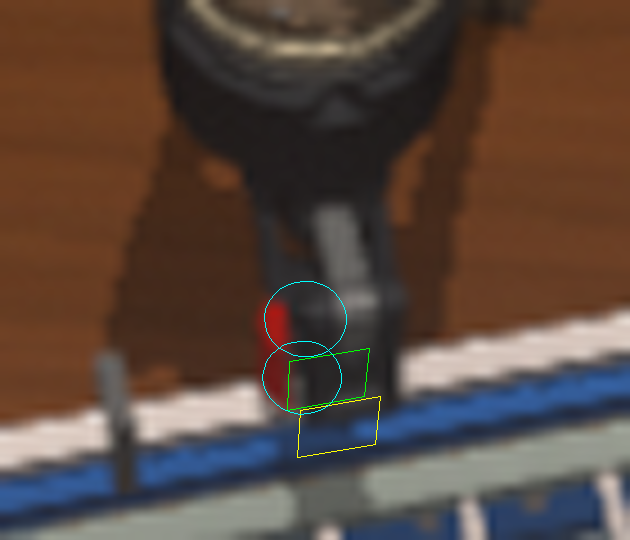

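The overlay shows knob and finger outlines matching within about 3 mm (knob left edge at overlay col 262). I'll descend straight and close.

Emit:
arm_command:
  steps:
    - {"translation": [0.0,0.0,0.05],"twist": [0,0,0],"fingers": 1}
    - {"translation": [0.0,0.0,0.095],"twist": [0,0,0],"fingers": 1}
    - {"translation": [0.0,0.0,0.095],"twist": [0,0,0],"fingers": 1}

```text
time: 3.78
eef_pos: [0.5538, 0.0139, 0.1958]
tcp_rot: [0.608, 0.794, -0.002, -0.003]
contact_force: [-1.2, -0.7, 0.4]
opening: 0.997
finger_force: 0.0
```

Emit:
arm_command:
  steps:
    - {"translation": [0.0,0.0,0.0],"twist": [0,0,0],"fingers": -1}
    - {"translation": [0.0,0.0,0.0],"twist": [0,0,0],"fingers": -1}
    - {"translation": [0.0,0.0,0.0],"twist": [0,0,0],"fingers": -1}
    - {"translation": [0.0,0.0,0.0],"twist": [0,0,0],"fingers": -1}
    - {"translation": [0.0,0.0,0.0],"twist": [0,0,0],"fingers": -1}
  grip_force: 70

```text
time: 4.4
eef_pos: [0.5571, 0.0146, 0.2002]
tcp_rot: [0.607, 0.794, 0.001, 0.002]
contact_force: [2.0, -0.2, 4.4]
opening: 0.261
finger_force: 68.8
```

Emit:
arm_command:
  steps:
    - {"translation": [0.0,0.0,-0.007],"twist": [0,0,0],"fingers": -1}
    - {"translation": [0.0,0.0,-0.014],"twist": [0,0,0],"fingers": -1}
    - {"translation": [0.0,0.0,-0.021],"twist": [0,0,0],"fingers": -1}
    - {"translation": [0.0,0.0,-0.021],"twist": [0,0,0],"fingers": -1}

```text
time: 4.9
eef_pos: [0.556, 0.0146, 0.2147]
tcp_rot: [0.608, 0.794, 0.0, 0.0]
contact_force: [4.1, -0.2, -3.0]
opening: 0.265
finger_force: 68.7
```

```bash
python3 -c "
from h import *
p,R,s=cur();print(p,s['contact_force'],s['opening'])
c=read_camera('side');save(c,'s3')
im=cv2.imread('pics/s3.png')[150:210,200:310];cv2.imwrite('pics/s3c.png',cv2.resize(im,None,fx=7,fy=7,interpolation=2))"
```

```text
[0.55600267 0.01456762 0.21469045] [ 4.08183116 -0.21520783 -2.99448671] 0.2652533833362436
```

View pics/s3c.png

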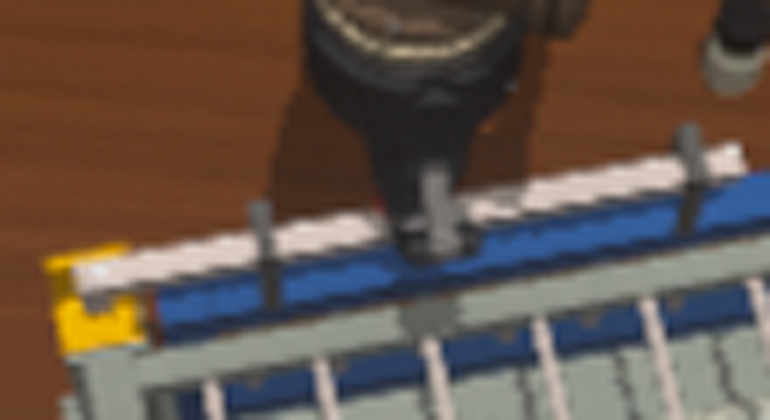

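The bolt is lifted: its end sits at crop (275, 80), with the nose above the yellow keeper. The −3 N reading matches the bolt's weight. Now the draw along tool +x, 42 mm.

Emit:
arm_command:
  steps:
    - {"translation": [0.006,0.0,-0.002],"twist": [0,0,0],"fingers": -1}
    - {"translation": [0.018,0.0,-0.002],"twist": [0,0,0],"fingers": -1}
    - {"translation": [0.034,0.0,-0.002],"twist": [0,0,0],"fingers": -1}
    - {"translation": [0.05,0.0,-0.002],"twist": [0,0,0],"fingers": -1}
    - {"translation": [0.056,0.0,-0.002],"twist": [0,0,0],"fingers": -1}

```text
time: 5.58
eef_pos: [0.5446, 0.0562, 0.2159]
tcp_rot: [0.607, 0.795, 0.0, 0.0]
contact_force: [5.4, -0.2, -4.4]
opening: 0.267
finger_force: 68.7
```

Emit:
arm_command:
  steps:
    - {"translation": [0.0,0.0,0.0],"twist": [0,0,0],"fingers": -1}

```text
time: 5.7
eef_pos: [0.5446, 0.0563, 0.2158]
tcp_rot: [0.607, 0.795, 0.001, -0.001]
contact_force: [4.5, 2.0, -2.7]
opening: 0.266
finger_force: 68.7
```

```bash
python3 -c "
from h import *
p,R,s=cur();print(p,s['contact_force'],s['opening'],s['time'])
c=read_camera('side');save(c,'s4')
im=cv2.imread('pics/s4.png')[150:210,200:310];cv2.imwrite('pics/s4c.png',cv2.resize(im,None,fx=7,fy=7,interpolation=2))"
```

```text
[0.54461286 0.05631649 0.21583589] [ 4.48436883  2.01868508 -2.72394669] 0.266248602766159 5.7
```

View pics/s4c.png

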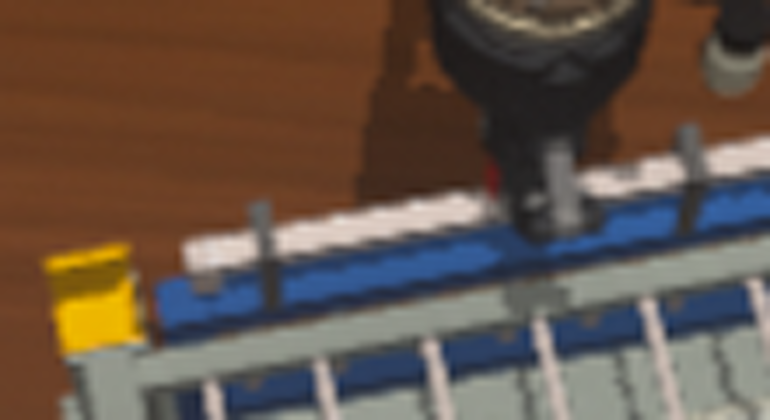

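The bolt is drawn clear: its end is at crop (255, 190) and the yellow keeper at (300, 95) is empty. Now I swing the gate on a 157 mm arc to about 0.33 rad.

Emit:
arm_command:
  steps:
    - {"translation": [0.0005,-0.0146,0],"twist": [0,0,0.067],"fingers": -1}
    - {"translation": [0.002,-0.0292,0],"twist": [0,0,0.134],"fingers": -1}
    - {"translation": [0.0046,-0.0436,0],"twist": [0,0,0.2],"fingers": -1}
    - {"translation": [0.0076,-0.0558,0],"twist": [0,0,0.258],"fingers": -1}
    - {"translation": [0.0113,-0.0678,0],"twist": [0,0,0.315],"fingers": -1}

```text
time: 6.38
eef_pos: [0.494, 0.0497, 0.2162]
tcp_rot: [0.73, 0.683, 0.001, 0.001]
contact_force: [7.2, 0.6, -5.0]
opening: 0.262
finger_force: 69.2
```

Emit:
arm_command:
  steps:
    - {"translation": [0,0,0],"twist": [0,0,0],"fingers": -1}
    - {"translation": [0,0,0],"twist": [0,0,0],"fingers": -1}
    - {"translation": [0,0,0],"twist": [0,0,0],"fingers": -1}

```text
time: 6.75
eef_pos: [0.4944, 0.0497, 0.2162]
tcp_rot: [0.729, 0.684, 0.001, 0.001]
contact_force: [6.2, 0.1, -4.2]
opening: 0.262
finger_force: 69.4
```

```bash
python3 -c "
from h import *
p,R,s=cur();print(p,s['contact_force'],s['opening'],s['finger_force'],s['time'])
c=read_camera('side');save(c,'s5')
im=cv2.imread('pics/s5.png')[100:260,190:390];cv2.imwrite('pics/s5c.png',cv2.resize(im,None,fx=3.7,fy=3.7,interpolation=2))"
```

```text
[0.49440643 0.04965191 0.21624149] [ 6.1530309   0.09544313 -4.19454579] 0.26215578851072546 69.35167908668518 6.75
```

View pics/s5c.png

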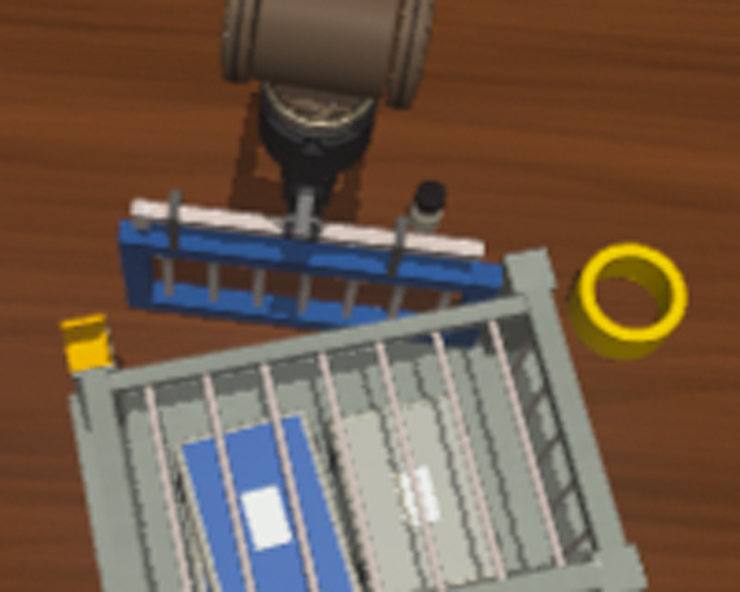

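The gate stands open about 0.33 rad. The free edge is at crop (230, 120), well clear of the keeper at (340, 85). The vial hasn't moved and the grip holds, so I'm handing in.

```bash
python3 -c "
from plant import *
print(sign_off())"
```

```text
the job is handed in; nothing more can be done
None
```

The bolt was lifted about 15 mm and drawn about 42 mm clear of the keeper, and the job is handed in with the arm still gripping the knob, holding the gate open at about 0.33 rad (10 cm at its free edge); no bystander was seen to move, and no verdict was returned.

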